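# Park the reagent crate on the sloping stand

### The arm

A 6-joint arm with a two-finger parallel gripper is mounted at the origin on the work surface. World frame = base frame: x ahead of the robot, y to its left, z up, the work surface at z = 0. Lengths are in m, angles in rad, forces in N, time in s.
With the tool pointing down it reaches from about 0.4 to 0.925 m from the base axis. Payload 12.5 kg.
Tool frame: the origin (TCP) lies on the front face of the gripper's body, between the roots of the fingers; the fingertips stand 78 mm ahead of it and the grasp point (between the pads) lies manip.pinch_z ahead of it (manip.pinch_z is the distance from the TCP to the grasp point, in m); z points along the fingers, y is the direction in which the jaws open and shut (so a half turn about z gives the same grasp; the last joint's range is limited). The gripper opens to 95 mm and grips with 3 to 60 N. Pads are 20 mm wide; open, the fingers measure 119 mm over their backs; the gripper's body (75 mm by 180 mm) begins 59 mm behind the grasp point.
Start: joints at [1.098, 0.491, 1.559, -0, 1.092, -0.106], TCP at [0.224, 0.583, 0.292] pointing down, gripper open.
Joint ranges: [-3.1, 3.1], [-0.84, 2.19], [0.05, 2.79], [-1.13, 4.28], [0.06, 2.93], [-2.69, 2.69]. Speed limits (rad/s): [2.22, 2.22, 2.79, 3.14, 3.14, 3.14].

### API

Orientations are given as a 3x3 rotation matrix whose columns are the frame's x, y, z axes.
In Python, from rig import manip gives the robot as it stands.
- The arm moves only by the tool servo_tool, never from a script. Its arguments are lists of equal length, an entry for each row: "linear": the shift along the tool's x, y, z normalised to -1 to 1, where 1 is 1 m, a list of three; "roll": the turn about the tool's z normalised to -1 to 1, where 1 is pi rad. A call has 1 to 5 rows; each row shifts and turns the pose as measured when the row begins, along the tool's axes as they then stand; what a row does not reach is not made up. A row lasts 1/8 s, in which the tool goes at most 62.5 mm and 10.7 degrees, less where a joint would pass 70% of its speed; a pose out of reach is approached as far as the arm can. A call with a number of a shift or a turn outside -1 to 1 is refused whole. A call with a gripper value outside its range is refused whole. "hand" is the closure, from 0 (fully open) to 1 (shut), set as the call begins (left out, the last holds). The fingers move at their own pace and stop on an object; "force" is the grip in N (left out, the last holds). Time passes only in rows, so rows that do not move let the fingers close. It gives the time, the measured TCP pose, the force and the opening at its end, in the units of the state.
- manip.read_state(): the state, without advancing time (a new reading comes with each control period).
- manip.read_camera(name): name is "scene" or "side" or "wrist"; returns the picture (480x640x3 uint8, red, green, blue); there is no depth.
- manip.camera_params(name): a dict with "intrinsics" (3x3 intrinsics, pixels), "world_from_camera" (4x4, takes a point from camera to world coordinates); the wrist camera has in their place "hand_eye" (4x4, takes a point from camera to tool coordinates, whose origin is the TCP and whose axes are the flange's). Camera axes: x right, y down, z forward; pixel columns grow to the right and rows downward; lengths in m; the calibration is good to about 2 mm. A picture is of the moment at which its call begins: read the wrist's pose just before it. camera_params takes no time and is no camera call.
- manip.job_done(): hands the job in, once; it reports no verdict.
The state is a dict: "clock": time; "joint_positions": joint angles; "joint_vel": joint speeds; "effort": joint torques, N m; "eef_pos": TCP position; "tcp_rot": TCP orientation; "contact_force": force on the tool from outside, world axes, zero at the start; "wrist_torque": the same for the moment, N m; "grip_width": opening from 0.0 (shut) to 1.0 (fully open).
Only numpy, scipy, OpenCV 4.12 (cv2) and the standard library are available. Lean on these libraries where they do the work, as an engineer would, in place of code of your own. Each camera call takes 0.05 s, during which the arm holds its last target. There are 200 camera calls.

### The job

Stand the loose amber jar upright in the empty front pocket of the white crate (the pocket nearer the ramp). Then push the crate from behind, sliding and never lifting it, straight up the ramp of the stand until its rear edge drops behind the lip and it lies flat on the ramp. Push gently: never press hard on the crate or ram it against the end board, and leave the bottle, the beaker and the wooden block where they are.

Things in the scene. Friction and masses are not known exactly. Their poses are not given: they have to be found in the camera images.
- ramp: Fixed aluminium ramp rising at 10 degrees. Origin: centre line of its sliding surface at the foot, where it meets the bench top. x points uphill along the slope, y across, z square to the slope. The surface is 305 mm long and 84 mm wide between straight side rails that stand 16 mm above it.
- mouth (a point): Bench-level middle of the flared mouth's wide end, 54 mm before the ramp's foot. The mouth is two 24 mm high plates on the bench, about 120 mm apart here and narrowing to the ramp's 84 mm.
- lip_range (a point): Middle of the lip's adjustment range, on the ramp surface 152 mm up from the foot. The black lip bar is a 40 mm lead-in rising to 6 mm, a 6 mm crest, then a square drop back to the ramp. It is clamped differently each time: the drop lies within 12 mm either side of this point, unmeasured. An end board 30 mm high moves with it, 124 mm uphill of the drop, 6 mm more than the crate's length.
- crate_center (a point): Centre of the loose white plastic crate, half-way up (18 mm above its underside). An open box 118 mm long (its x, pointing uphill), 76 mm wide (y), 36 mm high, walls and floor 4 mm, with a cross wall in the middle making two pockets 53 x 68 mm. It starts on the bench before the ramp's foot, within 8 mm and 0.1 rad of in line. Empty it weighs 0.2 to 0.45 kg.
- crate_rear (a point): Middle of the outside of the crate's rear wall (facing away from the ramp), where it can be pushed, half-way up; axes as the crate's. With its load the push takes some 2 to 8 N; more than 22 N on the crate damages it. The crate tips slightly as it crosses the lip, and its rear drops 6 mm when it clears it.
- crate_pocket (a point): Centre of the inner floor of the crate's empty front pocket (toward the crate's +x, nearer the ramp), 28.5 mm ahead of the crate's centre and 4 mm above its underside. Axes as the crate's.
- jar_center (a point): Centre (35 mm above its underside) of the loose amber jar with a black cap, 70 mm high, 40 mm across, its plain cap 42 mm across over the top 30 mm, 0.13 kg. It stands on the bench left or right of the stand; the bottle stands on the other side. z is its axis.
- dish_center (a point): Centre (13 mm up) of a low white round dish, 46 mm across and 26 mm high, that already lies in the crate's rear pocket and stays there.
- bottle: Taller, slimmer amber bottle with a white cap, 115 mm high, 36 mm across; a bystander. Origin: centre of its underside.
- beaker: Glass beaker 80 mm high, 68 mm across; a bystander. Origin: centre of its underside.
- stopper_block: Wooden block 70 x 50 x 30 mm; a bystander. Origin: centre of its underside.

How it is judged:
On the way, in this order (a step that is already met when the one before it is completed fails the run):
1. the jar stands upright on the floor of the front pocket, let go, with the crate still on the bench (x of jar_center in the frame of crate_pocket between -0.02 and 0.02 m and y of jar_center in the frame of crate_pocket between -0.025 and 0.025 m and z of jar_center in the frame of crate_pocket below 0.039 m and angle between jar_center's own z axis and vertical below 0.12 rad and contact force between the fingers and jar below 0.05 N and height (world z) of crate_center below 0.024 m), for 0.2 s.
2. the crate lies flat on the ramp with its rear edge behind the lip (x of crate_center in the frame of ramp above 0.19 m and z of crate_center in the frame of ramp below 0.02 m and angle between the z axis of crate_center and the z axis of ramp, either way round below 0.03 rad), for 0.2 s.
At the end, for the whole second after the job is handed in: The crate lies at rest flat on the ramp (within 2 degrees and 2 mm of the surface), wholly uphill of the lip, with the loose jar upright (within 7 degrees of the crate's upright) on the floor of the front pocket and the dish still lying in the rear pocket (all of step 2 and z of crate_center in the frame of ramp above 0.0145 m and linear speed of crate below 0.02 m/s and x of jar_center in the frame of crate_pocket between -0.02 and 0.02 m and z of jar_center in the frame of crate_pocket below 0.039 m and angle between the z axis of each of jar_center, dish_center and the z axis of crate_center, either way round below 0.12 rad and distance between dish_center and crate_center below 0.055 m and y of jar_center in the frame of crate_pocket between -0.025 and 0.025 m); the robot touches nothing.
It fails at once if the fingers press on the crate with more than 22 N (contact force between the fingers and crate above 22 N).
It fails at once if the crate is rammed against the stand: more than 40 N between them (contact force between crate and stand above 40 N).
It fails at once if the crate is lifted (more than 25 mm clear of both bench and ramp) (z of crate_center in the frame of ramp above 0.043 m and height (world z) of crate_center above 0.043 m).
It fails at once if the bottle, beaker or wooden block is displaced by more than 30 mm (distance of any of bottle, beaker, stopper_block from where it was at the start of the episode above 0.03 m).
It also fails if it takes over 67 s, if anything falls off the work surface, if the arm or the gripper's body presses on something with over 40 N, if the wrist force passes 120 N, or if a joint passes its speed limit or range.

## Working session

There is one attempt and no reset: what is moved stays moved. The work goes in short steps, Python scripts to look and compute and a tool call to move; the robot and the scene stay as the last step left them, time stands still between calls to the robot, and variables do not carry over. Pictures are saved under pics/ and viewed, about 8 in all and at most 12, crops included, and the job is handed in when it is done.

Besides the shell and the picture viewer there is one more tool, called after "Request:" as a command line: name --pt "numbers of a row" for each row, then --argument value for the rest. servo_tool: Moves the arm, as the interface text tells. Scaled input: -1 to 1 covers 1 m each way for a shift and pi rad each way for a turn. Its arguments: {"type":"object","properties":{"linear":{"type":"array","items":{"type":"array","items":{"type":"number","minimum":-1,"maximum":1}}},"roll":{"type":"array","items":{"type":"number","minimum":-1,"maximum":1}},"hand":{"type":"number"},"force":{"type":"number"}},"required":["linear","roll"]}

```bash
mkdir -p pics; ls
python3 - <<'E'
from rig import manip
import cv2,numpy as np
np.set_printoptions(precision=4,suppress=True)
s=manip.read_state();print(s['clock'],s['eef_pos'],s['tcp_rot'],s['contact_force'],s['grip_width'],manip.pinch_z)
for n in('scene','side','wrist'):
    im=manip.read_camera(n);cv2.imwrite(f'pics/{n}0.png',im[:,:,::-1])
    p=manip.camera_params(n);print(n,p)
E
```

```text
pics
0.0 [0.2241 0.5833 0.2916] [[-0.9335  0.3586 -0.0005]
 [ 0.3586  0.9335 -0.001 ]
 [ 0.0001 -0.0011 -1.    ]] [-0.6767 -0.2494  0.4268] 0.9967506833267495 0.0588
scene {'intrinsics': array([[519.4875,   0.    , 318.4442],
       [  0.    , 519.4875, 242.7838],
       [  0.    ,   0.    ,   1.    ]]), 'world_from_camera': array([[ 0.2137,  0.7288, -0.6505,  1.2111],
       [ 0.9767, -0.1472,  0.1559, -0.1739],
       [ 0.0179, -0.6687, -0.7433,  0.8015],
       [ 0.    ,  0.    ,  0.    ,  1.    ]])}
side {'intrinsics': array([[450.4744,   0.    , 328.4043],
       [  0.    , 450.4744, 241.1483],
       [  0.    ,   0.    ,   1.    ]]), 'world_from_camera': array([[ 0.8986, -0.3115,  0.309 ,  0.2631],
       [-0.4385, -0.6624,  0.6074, -0.6291],
       [ 0.0154, -0.6813, -0.7318,  0.8273],
       [ 0.    ,  0.    ,  0.    ,  1.    ]])}
wrist {'intrinsics': array([[373.961 ,   0.    , 314.7196],
       [  0.    , 373.961 , 236.5947],
       [  0.    ,   0.    ,   1.    ]]), 'hand_eye': array([[-0.0007, -0.9686, -0.2487,  0.0693],
       [ 1.    , -0.0005, -0.0006, -0.0012],
       [ 0.0005, -0.2487,  0.9686, -0.0934],
       [ 0.    ,  0.    ,  0.    ,  1.    ]])}
```

View pics/scene0.png

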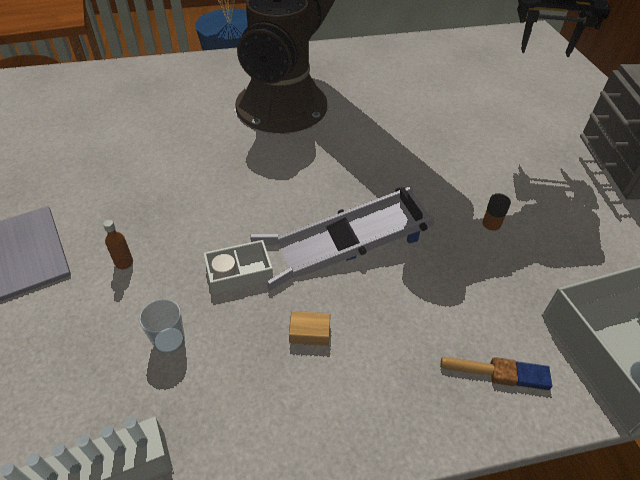

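View pics/side0.png

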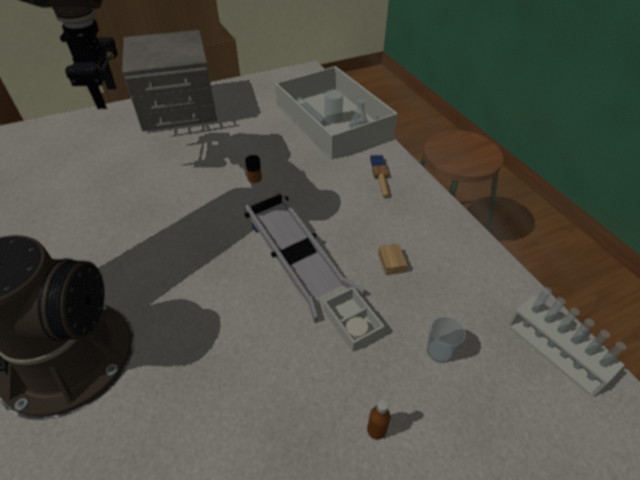

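The scene view shows the jar near (496,212), the crate near (238,265), and the ramp rising right to (410,205). The bottle is at (118,245), the beaker at (162,325) and the block at (310,328). I'll zoom in for corners.

```bash
cat > h.py <<'E'
import numpy as np,cv2
from rig import manip
np.set_printoptions(precision=4,suppress=True)
def cam(n,state=None):
    p=manip.camera_params(n)
    if n=='wrist':
        T=np.eye(4);T[:3,:3]=state['tcp_rot'];T[:3,3]=state['eef_pos'];W=T@p['hand_eye']
    else: W=p['world_from_camera']
    return p['intrinsics'],W
def ray(c,uv):
    K,W=c;d=W[:3,:3]@np.linalg.inv(K)@np.array([*uv,1.]);return W[:3,3],d/np.linalg.norm(d)
def onz(c,uv,z):
    o,d=ray(c,uv);return o+d*(z-o[2])/d[2]
def proj(c,P):
    K,W=c;q=K@(W[:3,:3].T@(np.asarray(P)-W[:3,3]));return q[:2]/q[2]
E
python3 - <<'E'
from h import *
S=cv2.imread('pics/scene0.png');D=cv2.imread('pics/side0.png')
a=cv2.resize(S[175:315,190:450],None,fx=3,fy=3,interpolation=cv2.INTER_CUBIC)
cv2.imwrite('pics/c1.png',a)
b=cv2.resize(D[185:355,235:400],None,fx=3.5,fy=3.5,interpolation=cv2.INTER_CUBIC)
cv2.imwrite('pics/c2.png',b)
c=cam('scene');d=cam('side')
# jar: amber + black in window
for nm,im,cc,(x0,x1,y0,y1) in(('scene',S,c,(475,520,185,240)),('side',D,d,(240,268,150,188))):
    w=im[y0:y1,x0:x1];h=cv2.cvtColor(w,cv2.COLOR_BGR2HSV)
    am=(h[...,1]>130)&(h[...,2]>40);bl=w.max(2)<38
    for k,m in(('amber',am),('black',bl)):
        n,l,st,ce=cv2.connectedComponentsWithStats(m.astype(np.uint8));i=1+st[1:,4].argmax();print(nm,k,st[i]+[x0,y0,0,0,0],ce[i]+[x0,y0],onz(cc,ce[i]+[x0,y0],.02 if k=='amber' else .058))
for n,uv,uv2 in(('bottle',(122,266),(378,435)),('beaker',(169,345),(441,352)),('block',(310,335),(393,262))):print(n,onz(c,uv,0),onz(d,uv2,0))
E
```

```text
scene amber [483 211  22  19 237] [492.2025 221.7173] [0.5415 0.3638 0.02  ]
scene black [487 194  23  23 403] [497.995  205.3226] [0.5321 0.3702 0.058 ]
side amber [248 171  13  11  96] [253.0104 176.4688] [0.521 0.355 0.02 ]
side black [245 155  16  18 228] [252.6009 163.1228] [0.5274 0.3644 0.058 ]
bottle [ 0.4931 -0.3999  0.    ] [ 0.4846 -0.4075  0.    ]
beaker [ 0.6933 -0.3141  0.    ] [ 0.6852 -0.3198  0.    ]
block [ 0.7235 -0.068   0.    ] [ 0.7234 -0.0705  0.    ]
```

View pics/c1.png

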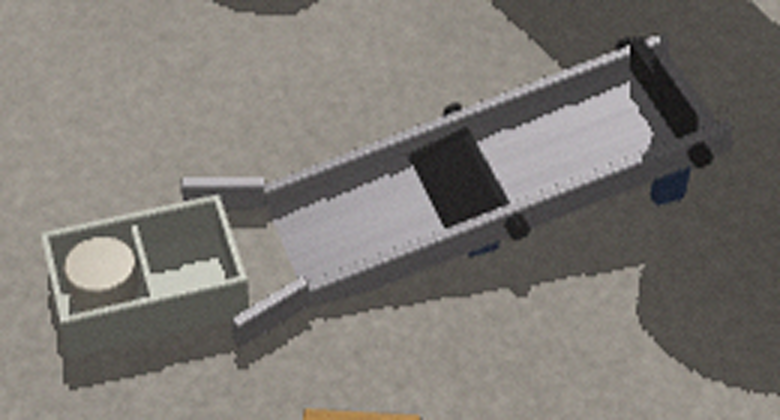

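View pics/c2.png

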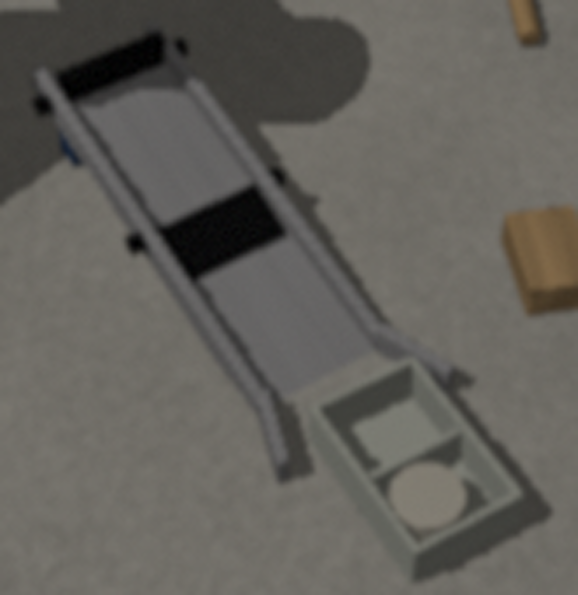

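The crops show the crate rim's corners clearly and its front pocket empty. The ramp rails, black lip and end board are also visible. Next I'll turn these into poses.

```bash
cat > m.py <<'E'
from h import *
c=cam('scene');d=cam('side')
A=lambda p:(p[0]/3+190-.33,p[1]/3+175-.33)
B=lambda p:(p[0]/3.5+235-.36,p[1]/3.5+185-.36)
def both(n,pa,pb,z):
    a=onz(c,A(pa),z) if pa else None;b=onz(d,B(pb),z) if pb else None;print(n,a,b);return a,b
R=[both(n,a,b,.036) for n,a,b in(('RL',(43,236),(413,553)),('FL',(219,199),(314,408)),('FR',(246,279),(416,361)),('RR',(65,322),(522,495)))]
for k in(0,1):
    q=[r[k] for r in R];f=(q[1]+q[2])/2-(q[0]+q[3])/2
    print('center',sum(q)/4,'len',np.linalg.norm(f),'yaw',np.arctan2(f[1],f[0]),'w',np.linalg.norm(q[0]-q[3]))
both('jL',(265,185),(266,400),.02);both('jR',(306,287),(375,328),.02)
both('mL',(184,182),(283,465),.024);both('mR',(237,322),(460,376),.024)
both('endL',(630,46),(42,75),.069);both('endR',None,(195,85),.069)
both('dropL',(467,128),(160,232),.035);both('dropR',(508,207),(263,185),.035)
E
python3 m.py
```

```text
RL [ 0.5242 -0.2365  0.036 ] [ 0.5201 -0.2403  0.036 ]
FL [ 0.5147 -0.1207  0.036 ] [ 0.5126 -0.126   0.036 ]
FR [ 0.5857 -0.1138  0.036 ] [ 0.5858 -0.1212  0.036 ]
RR [ 0.5973 -0.2282  0.036 ] [ 0.5957 -0.2339  0.036 ]
center [ 0.5555 -0.1748  0.036 ] len 0.11551862827730519 yaw 1.6622326710265436 w 0.07353721275622288
center [ 0.5535 -0.1803  0.036 ] len 0.11380870026983787 yaw 1.6471101489140436 w 0.07592527480464271
jL [ 0.4936 -0.0871  0.02  ] [ 0.4932 -0.0975  0.02  ]
jR [ 0.5869 -0.0759  0.02  ] [ 0.5809 -0.0759  0.02  ]
mL [ 0.4837 -0.1409  0.024 ] [ 0.4815 -0.1479  0.024 ]
mR [ 0.6091 -0.1238  0.024 ] [ 0.6102 -0.1358  0.024 ]
endL [0.4584 0.1786 0.069 ] [0.4525 0.1927 0.069 ]
endR None [0.5461 0.1375 0.069 ]
dropL [0.4819 0.057  0.035 ] [0.4817 0.0484 0.035 ]
dropR [0.5586 0.0654 0.035 ] [0.5622 0.0586 0.035 ]
```

```bash
cat > plan.py <<'E'
# plan.py x y z yawdeg : rows (tool axes, normalised) from the present pose to the target TCP pose
import sys,json;from h import *
s=manip.read_state();p=np.array(s['eef_pos']);R=s['tcp_rot'];yaw=np.degrees(np.arctan2(R[1,0],R[0,0]))
t=np.array([float(v) for v in sys.argv[1:4]]);ty=float(sys.argv[4]);step=float(sys.argv[5]) if len(sys.argv)>5 else .058
d=t-p;dy=(ty-yaw+180)%360-180
n=int(max(np.ceil(np.linalg.norm(d)/step),np.ceil(abs(dy)/10.3),1))
L=[];r=[]
for i in range(n):
    a=np.radians(yaw+dy*i/n);w=d/n
    L.append([round(float(v),3) for v in(w[0]*np.cos(a)+w[1]*np.sin(a),w[0]*np.sin(a)-w[1]*np.cos(a),-w[2])]);r.append(round(-dy/n/180,4))
print('pos',p,'yaw',round(yaw,2),'F',s['contact_force'],'w',s['grip_width'],'t',s['clock']);print(json.dumps(L));print(r)
E
python3 plan.py .528 .366 .25 97.2
```

```text
pos [0.2241 0.5833 0.2918] yaw 158.98 F [0.4134 0.3729 0.564 ] w 0.9965641418920772 t 0.15
[[-0.052, -0.013, 0.006], [-0.053, -0.005, 0.006], [-0.053, 0.003, 0.006], [-0.052, 0.011, 0.006], [-0.05, 0.019, 0.006], [-0.046, 0.026, 0.006], [-0.042, 0.033, 0.006]]
[np.float64(0.049), np.float64(0.049), np.float64(0.049), np.float64(0.049), np.float64(0.049), np.float64(0.049), np.float64(0.049)]
```

Request:
servo_tool --pt "-0.052 -0.013 0.006" --pt "-0.053 -0.005 0.006" --pt "-0.053 0.003 0.006" --pt "-0.052 0.011 0.006" --pt "-0.05 0.019 0.006" --roll '[0.049,0.049,0.049,0.049,0.049]' --hand 0

```text
clock: 0.78
eef_pos: [0.4435, 0.4253, 0.2602]
tcp_rot: [[-0.405, 0.914, -0.001], [0.914, 0.405, -0.001], [-0.0, -0.001, -1.0]]
contact_force: [-0.1, 1.1, 0.6]
grip_width: 0.997
```

Request:
servo_tool --pt "-0.046 0.026 0.006" --pt "-0.042 0.033 0.006" --pt "-0.01 0.005 0" --pt "0 0 0" --roll '[0.049,0.049,0,0]'

```text
clock: 1.27
eef_pos: [0.5391, 0.347, 0.2462]
tcp_rot: [[-0.094, 0.996, -0.003], [0.996, 0.094, -0.002], [-0.001, -0.003, -1.0]]
contact_force: [0.2, 0.1, 0.1]
grip_width: 0.999
```

```bash
cat > w.py <<'E'
import sys;from h import *
s=manip.read_state();im=manip.read_camera('wrist');cv2.imwrite(f'pics/{sys.argv[1]}.png',im[:,:,::-1])
np.savez(f'pics/{sys.argv[1]}.npz',tcp_rot=s['tcp_rot'],eef_pos=s['eef_pos']);c=cam('wrist',s)
print('pos',s['eef_pos'],'F',s['contact_force'])
m=(im.max(2)<35).astype(np.uint8)
if len(sys.argv)>2:
    n,l,st,ce=cv2.connectedComponentsWithStats(m)
    for i in range(1,n):
        if st[i,4]>400: print(st[i],ce[i],onz(c,ce[i],.07))
    m2=((cv2.cvtColor(im,cv2.COLOR_RGB2HSV)[...,1]>140)).astype(np.uint8);n,l,st,ce=cv2.connectedComponentsWithStats(m2)
    for i in range(1,n):
        if st[i,4]>150: print('sat',st[i],ce[i])
E
python3 w.py w1 1; python3 plan.py .528 .366 .25 97.2
```

```text
pos [0.5391 0.347  0.2462] F [0.1913 0.0965 0.1141]
[ 413  281   72   36 1139] [446.8815 305.2248] [0.6461 0.3004 0.07  ]
[ 439  283  201  104 7761] [559.2582 345.1517] [0.7421 0.2747 0.07  ]
[    0   321   640   159 54954] [294.6715 428.5392] [0.5371 0.1745 0.07  ]
pos [0.5387 0.3475 0.2462] yaw 95.45 F [-0.3153  0.1437  0.2815] w 0.9982213817994466 t 1.325
[[0.019, -0.009, -0.004]]
[np.float64(-0.0097)]
```

View pics/w1.png

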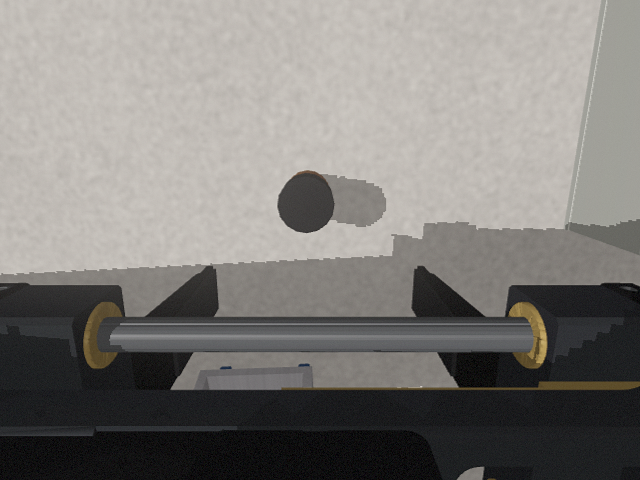

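The wrist view shows the jar cap as a dark disc centred at about (306,204), between the finger lines but ahead of them.

Run:
```python
from h import *
z=np.load('pics/w1.npz');c=cam('wrist',z);im=cv2.imread('pics/w1.png')
g=(im[150:245,260:350].max(2)<75).astype(np.uint8);n,l,st,ce=cv2.connectedComponentsWithStats(g)
for i in range(1,n):
    if st[i,4]>300:
        print(st[i]+[260,150,0,0,0],ce[i]+[260,150],onz(c,ce[i]+[260,150],.07));P=onz(c,ce[i]+[260,150],.07)
print(c[1][:3,3],'scene px',proj(cam('scene'),P),'side',proj(cam('side'),P))
```

```text
[ 278  173   56   60 2555] [305.9937 202.762 ] [0.5296 0.3704 0.07  ]
[0.5328 0.4153 0.3395] scene px [499.1571 200.277 ] side [252.1254 158.1862]
```

```bash
python3 plan.py .5297 .3695 .117 97.2 .05
```

```text
pos [0.5387 0.3475 0.2462] yaw 95.45 F [-0.3153  0.1437  0.2815] w 0.9982213817994466 t 1.325
[[0.008, -0.002, 0.043], [0.008, -0.002, 0.043], [0.008, -0.002, 0.043]]
[np.float64(-0.0032), np.float64(-0.0032), np.float64(-0.0032)]
```

Request:
servo_tool --pt "0.023 -0.007 0.0" --pt "0.0 0.0 0.045" --pt "0.0 0.0 0.045" --pt "0 0 0.039" --pt "0 0 0" --roll '[-0.0097,0,0,0,0]'

```text
clock: 1.95
eef_pos: [0.5235, 0.377, 0.1168]
tcp_rot: [[-0.14, 0.99, -0.0], [0.99, 0.14, 0.001], [0.001, 0.0, -1.0]]
contact_force: [0.3, 0.0, 0.8]
grip_width: 0.994
```

```bash
python3 plan.py .5297 .3695 .117 97.2 .05
```

```text
pos [0.5235 0.377  0.1168] yaw 98.06 F [0.3057 0.0394 0.8455] w 0.9943288225115794 t 1.95
[[-0.008, 0.005, -0.0]]
[np.float64(0.0048)]
```

Request:
servo_tool --pt "-0.008 0.005 0" --pt "0 0 0" --roll '[0.0048,0]'

```text
clock: 2.2
eef_pos: [0.53, 0.3709, 0.1201]
tcp_rot: [[-0.127, 0.992, 0.003], [0.992, 0.127, 0.003], [0.002, 0.004, -1.0]]
contact_force: [-0.1, 0.4, 0.2]
grip_width: 0.999
```

```bash
python3 plan.py .5297 .3695 .117 97.2 .05
```

```text
pos [0.53   0.3709 0.1201] yaw 97.27 F [-0.1037  0.4468  0.2498] w 0.9991682788793459 t 2.2
[[-0.001, -0.0, 0.003]]
[np.float64(0.0004)]
```

Request:
servo_tool --pt "-0.001 0 0.003" --pt "0 0 0" --pt "0 0 0" --pt "0 0 0" --pt "0 0 0" --roll '[0,0,0,0,0]' --hand 1 --force 12

```text
clock: 2.82
eef_pos: [0.5308, 0.3701, 0.1196]
tcp_rot: [[-0.126, 0.992, 0.007], [0.992, 0.126, 0.005], [0.004, 0.007, -1.0]]
contact_force: [0.8, -0.4, 0.3]
grip_width: 0.534
```

Request:
servo_tool --pt "0 0 0" --pt "0 0 0" --pt "0 0 0" --roll '[0,0,0]'

```text
clock: 3.2
eef_pos: [0.5307, 0.3701, 0.1195]
tcp_rot: [[-0.126, 0.992, 0.006], [0.992, 0.126, 0.004], [0.004, 0.007, -1.0]]
contact_force: [-0.9, -0.2, 0.0]
grip_width: 0.445
```

Request:
servo_tool --pt "0 0 -0.04" --pt "0 0 -0.05" --pt "0 0 -0.045" --pt "0 0 0" --roll '[0,0,0,0]'

```text
clock: 3.7
eef_pos: [0.5297, 0.3693, 0.257]
tcp_rot: [[-0.126, 0.992, 0.004], [0.992, 0.126, 0.003], [0.002, 0.004, -1.0]]
contact_force: [-0.6, 0.2, -2.3]
grip_width: 0.441
```

```bash
python3 plan.py .575 -.275 .26 97.2 .05
```

```text
pos [0.5297 0.3693 0.257 ] yaw 97.26 F [-0.5895  0.2202 -2.2592] w 0.4410865127658778 t 3.7
[[-0.05, -0.003, -0.0], [-0.05, -0.003, -0.0], [-0.05, -0.003, -0.0], [-0.05, -0.003, -0.0], [-0.05, -0.003, -0.0], [-0.05, -0.003, -0.0], [-0.05, -0.003, -0.0], [-0.05, -0.003, -0.0], [-0.05, -0.003, -0.0], [-0.05, -0.003, -0.0], [-0.05, -0.003, -0.0], [-0.05, -0.003, -0.0], [-0.05, -0.003, -0.0]]
[np.float64(0.0), np.float64(0.0), np.float64(0.0), np.float64(0.0), np.float64(0.0), np.float64(0.0), np.float64(0.0), np.float64(0.0), np.float64(0.0), np.float64(0.0), np.float64(0.0), np.float64(0.0), np.float64(0.0)]
```

Request:
servo_tool --pt "-0.03 -0.003 0" --pt "-0.05 -0.003 0" --pt "-0.05 -0.003 0" --pt "-0.05 -0.003 0" --pt "-0.05 -0.003 0" --roll '[0,0,0,0,0]'

```text
clock: 4.32
eef_pos: [0.5421, 0.1354, 0.2503]
tcp_rot: [[-0.132, 0.991, -0.003], [0.991, 0.132, 0.001], [0.002, -0.003, -1.0]]
contact_force: [1.2, 0.7, -1.9]
grip_width: 0.439
```

Request:
servo_tool --pt "-0.05 -0.003 0" --pt "-0.05 -0.003 0" --pt "-0.05 -0.003 0" --pt "-0.05 -0.003 0" --pt "-0.05 -0.003 0" --roll '[0,0,0,0,0]'

```text
clock: 4.95
eef_pos: [0.5579, -0.1226, 0.2434]
tcp_rot: [[-0.132, 0.991, -0.012], [0.991, 0.132, 0.003], [0.004, -0.012, -1.0]]
contact_force: [0.6, 0.8, -0.7]
grip_width: 0.442
```

```bash
python3 plan.py .575 -.275 .26 97.2 .04
```

```text
pos [ 0.5579 -0.1226  0.2434] yaw 97.58 F [ 0.6414  0.7913 -0.704 ] w 0.4419677356503811 t 4.95
[[-0.038, -0.001, -0.004], [-0.038, -0.001, -0.004], [-0.038, -0.001, -0.004], [-0.038, -0.001, -0.004]]
[np.float64(0.0005), np.float64(0.0005), np.float64(0.0005), np.float64(0.0005)]
```

Request:
servo_tool --pt "-0.038 -0.001 -0.004" --pt "-0.038 -0.001 -0.004" --pt "-0.038 -0.001 -0.004" --pt "-0.025 0 -0.004" --pt "0 0 0" --roll '[0,0,0,0,0]'

```text
clock: 5.58
eef_pos: [0.5712, -0.2684, 0.2512]
tcp_rot: [[-0.127, 0.992, -0.021], [0.992, 0.127, 0.007], [0.01, -0.02, -1.0]]
contact_force: [0.1, 1.0, -1.7]
grip_width: 0.438
```

```bash
python3 w.py w2
```

```text
pos [ 0.5712 -0.2684  0.2512] F [ 0.1427  0.9886 -1.7454]
```

View pics/w2.png

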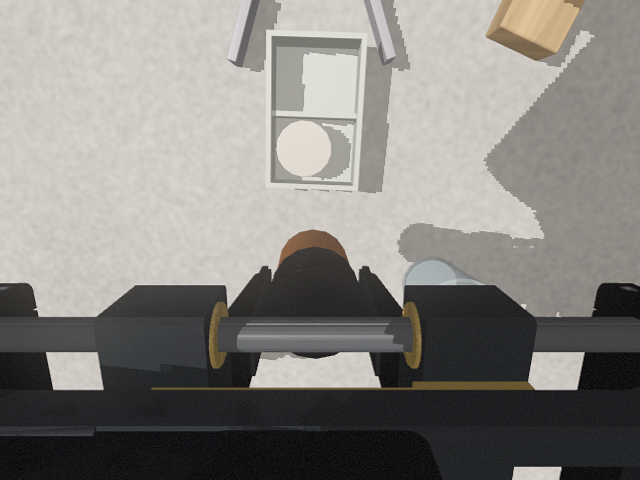

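The wrist view shows the jar held. The crate rim corners are at (266,188), (267,31), (366,34) and (358,191), with the dish in the near pocket and the far pocket empty.

Run:
```python
from h import *
z=np.load('pics/w2.npz');c=cam('wrist',z)
q=[onz(c,u,.036) for u in((266,188),(267,31),(366,34),(358,191))]
f=(q[1]+q[2])/2-(q[0]+q[3])/2;C=sum(q)/4;l=np.linalg.norm(f);yaw=np.arctan2(f[1],f[0])
print(*q,'C',C,l,np.linalg.norm(q[0]-q[3]),np.linalg.norm(q[1]-q[2]),'yaw',yaw,np.degrees(yaw))
print('pocket',C+f/l*.0285)
print('cross wall/pocket from rim inner', onz(c,(275,112),.036),onz(c,(357,117),.036))
print('mouth ends',onz(c,(235,64),.024),onz(c,(388,63),.024))
```

```text
[ 0.5222 -0.242   0.036 ] [ 0.5117 -0.1245  0.036 ] [ 0.5858 -0.1175  0.036 ] [ 0.598  -0.2346  0.036 ] C [ 0.5544 -0.1796  0.036 ] 0.11782249647578709 0.07609739027311724 0.07438551513092538 yaw 1.667368971878543 95.53320497970776
pocket [ 0.5517 -0.1513  0.036 ]
cross wall/pocket from rim inner [ 0.5236 -0.1814  0.036 ] [ 0.5882 -0.1771  0.036 ]
mouth ends [ 0.4866 -0.1484  0.024 ] [ 0.6072 -0.1328  0.024 ]
```

```bash
python3 plan.py .5535 -.151 .2 96.5 .04
```

```text
pos [ 0.571  -0.2674  0.2509] yaw 97.34 F [ 0.1175  0.1836 -2.0025] w 0.4464444517579476 t 5.625
[[0.029, -0.001, 0.013], [0.029, -0.001, 0.013], [0.029, -0.001, 0.013], [0.029, -0.001, 0.013]]
[np.float64(0.0012), np.float64(0.0012), np.float64(0.0012), np.float64(0.0012)]
```

Request:
servo_tool --pt "0.03 -0.002 0.01" --pt "0.03 -0.003 0.013" --pt "0.025 -0.003 0.013" --pt "0.015 0 0.013" --pt "0 0 0" --roll '[0.0012,0.0012,0.0012,0.0012,0]'

```text
clock: 6.25
eef_pos: [0.5466, -0.1604, 0.1986]
tcp_rot: [[-0.116, 0.993, -0.028], [0.993, 0.116, 0.011], [0.014, -0.027, -1.0]]
contact_force: [0.4, -0.3, -0.4]
grip_width: 0.444
```

```bash
python3 plan.py .5535 -.151 .18 96.5 .04
```

```text
pos [ 0.5466 -0.1604  0.1986] yaw 96.64 F [ 0.3664 -0.3361 -0.4233] w 0.44371310908507955 t 6.25
[[0.009, 0.008, 0.019]]
[np.float64(0.0008)]
```

Request:
servo_tool --pt "0.007 0.009 0.01" --pt "0 0 0.006" --pt "0 0 0" --roll '[0,0,0]'

```text
clock: 6.62
eef_pos: [0.5553, -0.152, 0.1816]
tcp_rot: [[-0.116, 0.993, -0.027], [0.993, 0.116, 0.011], [0.014, -0.026, -1.0]]
contact_force: [0.4, -0.6, -1.0]
grip_width: 0.444
```

```bash
python3 plan.py .555 -.1525 .165 96.5 .04;python3 - <<'E'
from h import *
a=manip.read_camera('scene')[170:330,180:400,::-1];b=manip.read_camera('side')[230:370,290:420,::-1]
a=cv2.resize(a,None,fx=2,fy=2,interpolation=2);b=cv2.resize(b,None,fx=2.28,fy=2.28,interpolation=2)
h=max(a.shape[0],b.shape[0]);o=np.zeros((h,a.shape[1]+b.shape[1],3),np.uint8);o[:a.shape[0],:a.shape[1]]=a;o[:b.shape[0],a.shape[1]:]=b;cv2.imwrite('pics/v3.png',o)
E
```

```text
pos [ 0.5553 -0.152   0.1816] yaw 96.66 F [ 0.4264 -0.6146 -1.0021] w 0.4439253901212385 t 6.625
[[-0.0, -0.0, 0.017]]
[np.float64(0.0009)]
```

View pics/v3.png

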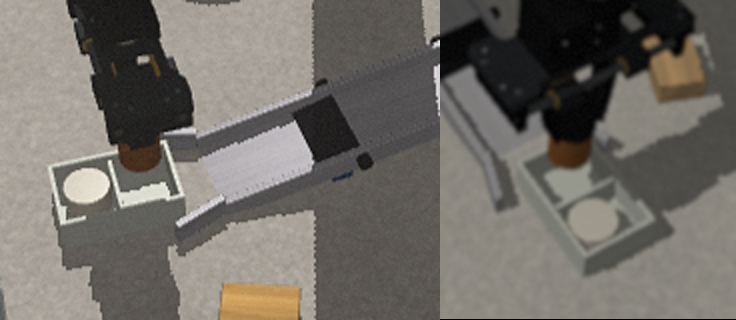

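Run:
```python
from h import *
for n,u in(('scene',(250,253.3)),('side',(346.1,302))):
    c=cam(n);o=c[1][:3,3]
    P=onz(c,u,.062);h=(P-o)[:2];h/=np.linalg.norm(h);print(n,'jar bottom centre xy',P[:2]+.02*h)
```

```text
scene jar bottom centre xy [ 0.5445 -0.1495]
side jar bottom centre xy [ 0.5544 -0.1465]
```

Request:
servo_tool --pt "-0.001 0.001 0.018" --pt "0 0.001 0.018" --pt "0 0 0.009" --pt "0 0 0" --roll '[0.0009,0,0,0]'

```text
clock: 7.22
eef_pos: [0.556, -0.1534, 0.134]
tcp_rot: [[-0.111, 0.993, -0.026], [0.994, 0.112, 0.01], [0.013, -0.025, -1.0]]
contact_force: [-0.5, -0.2, -1.5]
grip_width: 0.437
```

Request:
servo_tool --pt "0.001 0 0.005" --pt "0 0 0.004" --pt "0 0 0" --roll '[0,0,0]'

```text
clock: 7.6
eef_pos: [0.5559, -0.1524, 0.1251]
tcp_rot: [[-0.111, 0.993, -0.025], [0.994, 0.111, 0.01], [0.013, -0.024, -1.0]]
contact_force: [0.2, -0.5, -1.5]
grip_width: 0.443
```

Request:
servo_tool --pt "0 0 0.0015" --pt "0 0 0" --roll '[0,0]'

```text
clock: 7.85
eef_pos: [0.556, -0.1524, 0.124]
tcp_rot: [[-0.111, 0.993, -0.025], [0.994, 0.112, 0.01], [0.012, -0.023, -1.0]]
contact_force: [-0.3, -0.2, -1.2]
grip_width: 0.441
```

Request:
servo_tool --pt "0 0 0" --pt "0 0 0" --pt "0 0 0" --pt "0 0 0" --roll '[0,0,0,0]' --hand 0.3

```text
clock: 8.35
eef_pos: [0.5562, -0.1525, 0.1244]
tcp_rot: [[-0.111, 0.994, -0.024], [0.994, 0.111, 0.009], [0.012, -0.022, -1.0]]
contact_force: [0.5, -0.0, -0.1]
grip_width: 0.696
```

Request:
servo_tool --pt "0 0 -0.02" --pt "0 0 -0.04" --pt "-0.02 0 -0.04" --pt "-0.05 0 0" --pt "0 0 0" --roll '[0,0,0,0,0]'

```text
clock: 8.98
eef_pos: [0.5668, -0.2244, 0.2267]
tcp_rot: [[-0.113, 0.993, -0.024], [0.994, 0.113, 0.009], [0.011, -0.023, -1.0]]
contact_force: [-0.2, -0.1, -0.9]
grip_width: 0.699
```

Request:
servo_tool --pt "-0.03 0.003 0" --pt "-0.03 0.003 0.01" --pt "0 0 0" --roll '[-0.002,-0.002,0]' --hand 0.72

```text
clock: 9.35
eef_pos: [0.5794, -0.2832, 0.2154]
tcp_rot: [[-0.126, 0.992, -0.025], [0.992, 0.126, 0.01], [0.013, -0.023, -1.0]]
contact_force: [-0.6, 1.4, -0.3]
grip_width: 0.442
```

```bash
python3 w.py w4; python3 plan.py .567 -.285 .1 97.3 .04
```

```text
pos [ 0.5794 -0.2832  0.2154] F [-0.6356  1.4291 -0.2844]
pos [ 0.5794 -0.2823  0.2159] yaw 97.27 F [0.0465 0.7442 0.3514] w 0.3980547502055832 t 9.4
[[-0.0, -0.004, 0.039], [-0.0, -0.004, 0.039], [-0.0, -0.004, 0.039]]
[np.float64(-0.0001), np.float64(-0.0001), np.float64(-0.0001)]
```

View pics/w4.png

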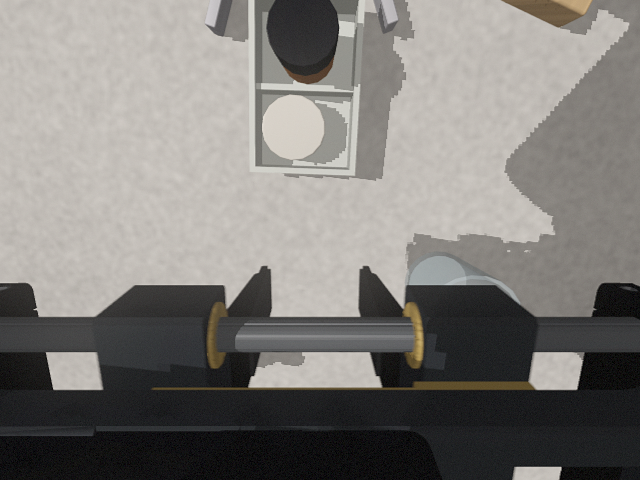

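The jar stands in the front pocket and the dish is in the rear one. The crate's rear rim corners are at (250,173) and (355,176).

Run:
```python
from h import *
z=np.load('pics/w4.npz');c=cam('wrist',z)
a,b=onz(c,(250,173),.036),onz(c,(355,176),.036);print(a,b,(a+b)/2,np.linalg.norm(a-b),'yaw',90+np.degrees(np.arctan2((b-a)[1],(b-a)[0])))
print('mouth',onz(c,(215,28),.024),onz(c,(390,26),.024))
print('jar cap top',onz(c,(303,32),.074))
```

```text
[ 0.5222 -0.2422  0.036 ] [ 0.598  -0.2346  0.036 ] [ 0.5601 -0.2384  0.036 ] 0.07620372618007082 yaw 95.69955845336808
mouth [ 0.4872 -0.1469  0.024 ] [ 0.6075 -0.1312  0.024 ]
jar cap top [ 0.5527 -0.1551  0.074 ]
```

Request:
servo_tool --pt "-0.005 -0.007 0.03" --pt "-0.003 -0.003 0.04" --pt "0 0 0.03" --pt "0 0 0.01" --pt "0 0 0" --roll '[0,0,0,0,0]'

```text
clock: 10.02
eef_pos: [0.5683, -0.2851, 0.1062]
tcp_rot: [[-0.13, 0.991, -0.023], [0.991, 0.13, 0.009], [0.012, -0.021, -1.0]]
contact_force: [0.6, 0.0, 0.5]
grip_width: 0.278
```

```bash
python3 plan.py .567 -.285 .094 97.3 .04
```

```text
pos [ 0.5683 -0.2851  0.1062] yaw 97.46 F [0.6234 0.007  0.5315] w 0.2784190171871136 t 10.025
[[0.0, -0.001, 0.012]]
[np.float64(0.0009)]
```

Request:
servo_tool --pt "0 0 0.009" --pt "0.008 0 0.002" --pt "0.012 0 0" --pt "0.008 0 0" --pt "0 0 0" --roll '[0,0,0,0,0]'

```text
clock: 10.65
eef_pos: [0.5651, -0.2547, 0.0981]
tcp_rot: [[-0.131, 0.991, -0.019], [0.991, 0.131, 0.007], [0.01, -0.018, -1.0]]
contact_force: [0.2, 0.3, 0.6]
grip_width: 0.284
```

Request:
servo_tool --pt "0.005 0 0.004" --pt "0.006 0 0.001" --pt "0.006 0 0" --pt "0.006 0 0" --pt "0.006 0 0" --roll '[0,0,0,0,0]'

```text
clock: 11.28
eef_pos: [0.5614, -0.2253, 0.0933]
tcp_rot: [[-0.13, 0.991, -0.017], [0.991, 0.13, 0.006], [0.008, -0.016, -1.0]]
contact_force: [0.4, -2.1, 0.4]
grip_width: 0.28
```

Request:
servo_tool --pt "0.007 -0.001 0" --pt "0.007 0 0" --pt "0.007 0 0" --pt "0.007 0 0" --pt "0.007 0 0" --roll '[0,0,0,0,0]'

```text
clock: 11.9
eef_pos: [0.5552, -0.1881, 0.0933]
tcp_rot: [[-0.13, 0.991, -0.018], [0.991, 0.13, 0.006], [0.008, -0.017, -1.0]]
contact_force: [-0.3, -2.9, -2.1]
grip_width: 0.28
```

Request:
servo_tool --pt "0.007 0 0" --pt "0.007 0 0" --pt "0.007 0 0" --pt "0.007 0 0" --pt "0.007 0 0" --roll '[0,0,0,0,0]'

```text
clock: 12.52
eef_pos: [0.5503, -0.1509, 0.0937]
tcp_rot: [[-0.13, 0.991, -0.018], [0.991, 0.13, 0.006], [0.008, -0.017, -1.0]]
contact_force: [0.2, -2.9, -2.0]
grip_width: 0.278
```

Request:
servo_tool --pt "0.007 0 0" --pt "0.007 0 0" --pt "0.007 0 0" --pt "0.007 0 0" --roll '[0,0,0,0]'

```text
clock: 13.02
eef_pos: [0.5464, -0.1212, 0.094]
tcp_rot: [[-0.13, 0.991, -0.018], [0.991, 0.13, 0.006], [0.008, -0.017, -1.0]]
contact_force: [0.4, -2.0, -0.8]
grip_width: 0.281
```

Request:
servo_tool --pt "0.007 0 0" --pt "0.007 0 0" --pt "0.007 0 0" --pt "0.007 0 -0.001" --pt "0.007 0 -0.001" --roll '[0,0,0,0,0]'

```text
clock: 13.65
eef_pos: [0.5422, -0.0848, 0.0968]
tcp_rot: [[-0.13, 0.991, -0.016], [0.991, 0.131, 0.005], [0.007, -0.015, -1.0]]
contact_force: [1.2, -4.3, 0.5]
grip_width: 0.284
```

Request:
servo_tool --pt "0.007 0 -0.001" --pt "0.007 0 -0.001" --pt "0.007 0 -0.001" --pt "0.007 0 -0.001" --pt "0.007 0 -0.001" --roll '[0,0,0,0,0]'

```text
clock: 14.28
eef_pos: [0.5379, -0.0481, 0.1032]
tcp_rot: [[-0.131, 0.991, -0.014], [0.991, 0.131, 0.004], [0.006, -0.013, -1.0]]
contact_force: [1.0, -5.9, 2.3]
grip_width: 0.28
```

Request:
servo_tool --pt "0.007 -0.001 -0.001" --pt "0.007 0 -0.001" --pt "0.007 0 -0.001" --pt "0.007 0 -0.001" --pt "0.007 0 -0.001" --roll '[0,0,0,0,0]'

```text
clock: 14.9
eef_pos: [0.5325, -0.0118, 0.1095]
tcp_rot: [[-0.131, 0.991, -0.012], [0.991, 0.131, 0.003], [0.004, -0.011, -1.0]]
contact_force: [2.0, -7.6, 3.9]
grip_width: 0.279
```

Request:
servo_tool --pt "0.007 0 -0.001" --pt "0.007 0 -0.001" --pt "0.007 0 -0.001" --roll '[0,0,0]'

```text
clock: 15.28
eef_pos: [0.5293, 0.0103, 0.1131]
tcp_rot: [[-0.131, 0.991, -0.012], [0.991, 0.131, 0.003], [0.004, -0.011, -1.0]]
contact_force: [0.3, -2.0, -1.4]
grip_width: 0.279
```

Run:
```python
from h import *
a=manip.read_camera('scene')[130:290,260:460,::-1];b=manip.read_camera('side')[180:320,230:360,::-1]
a=cv2.resize(a,None,fx=2.2,fy=2.2,interpolation=2);b=cv2.resize(b,None,fx=2.5,fy=2.5,interpolation=2)
h=max(a.shape[0],b.shape[0]);o=np.zeros((h,a.shape[1]+b.shape[1],3),np.uint8);o[:a.shape[0],:a.shape[1]]=a;o[:b.shape[0],a.shape[1]:]=b;cv2.imwrite('pics/v5.png',o)
```

```text
(no output)
```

View pics/v5.png

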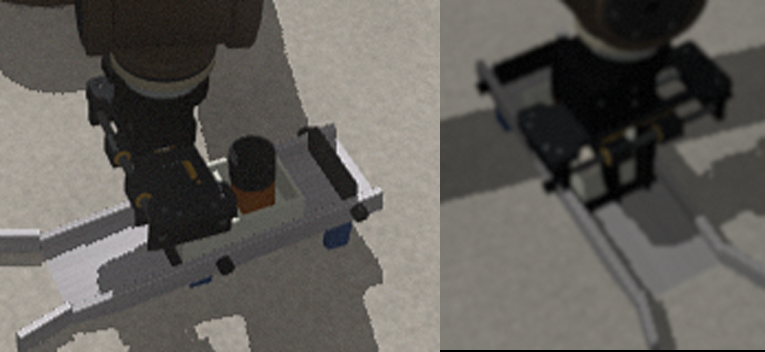

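Request:
servo_tool --pt "0.005 0 -0.001" --pt "0.005 0 -0.001" --pt "0.005 0 -0.001" --pt "0.005 0 -0.001" --roll '[0,0,0,0]'

```text
clock: 15.88
eef_pos: [0.5263, 0.0315, 0.117]
tcp_rot: [[-0.131, 0.991, -0.013], [0.991, 0.131, 0.003], [0.004, -0.013, -1.0]]
contact_force: [0.3, -1.8, -1.5]
grip_width: 0.277
```

```bash
python3 w.py w6
```

```text
pos [0.5263 0.0315 0.117 ] F [ 0.3006 -1.8405 -1.5033]
```

View pics/w6.png

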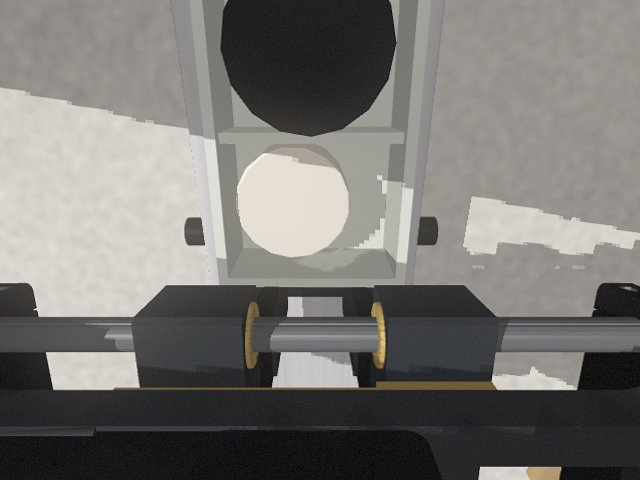

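The wrist view shows the crate between the rails with the jar and dish in place. The rear rim is at about row 284, and the lip's clamp knobs are at (195,231) and (427,231).

Run:
```python
from h import *
z=np.load('pics/w6.npz');c=cam('wrist',z)
f=np.array([.540,-.0862,0]);t=np.radians(10);u=np.array([-.129*np.cos(t),.9916*np.cos(t),np.sin(t)])
for n,p,zz in(('knobL',(195,231),.035),('knobR',(427,231),.035),('rearrim',(311,285),.062)):
    P=onz(c,p,zz);print(n,P,'s',u@(P-f))
c=cam('scene')
for n,p,zz in(('knobL',(452,108),.035),('knobR',(517,228),.035),('boardtopL',(632,66),.082),('dropR',(508,207),.027),('dropL',(467,128),.027)):
    P=onz(c,(p[0]/3+190-.33,p[1]/3+175-.33),zz);print(n,P,'s',u@(P-f))
```

```text
knobL [0.4639 0.0497 0.035 ] s 0.14849724993209404
knobR [0.575  0.0647 0.035 ] s 0.14901838513475296
rearrim [0.5225 0.0403 0.062 ] s 0.13655838385695895
knobL [0.4607 0.0515 0.035 ] s 0.1506327805723456
knobR [0.5776 0.0663 0.035 ] s 0.15019636801944952
boardtopL [0.4912 0.1673 0.082 ] s 0.2679676979749218
dropR [0.5518 0.0679 0.027 ] s 0.15365126107000932
dropL [0.4743 0.0594 0.027 ] s 0.15518336290916496
```

Request:
servo_tool --pt "0.003 0 -0.0005" --pt "0.003 0 -0.0005" --pt "0.003 0 -0.0005" --pt "0 0 0" --roll '[0,0,0,0]'

```text
clock: 16.42
eef_pos: [0.525, 0.0416, 0.1189]
tcp_rot: [[-0.132, 0.991, -0.013], [0.991, 0.132, 0.003], [0.005, -0.013, -1.0]]
contact_force: [0.1, -1.0, -0.1]
grip_width: 0.282
```

Request:
servo_tool --pt "0.003 0 -0.0005" --pt "0.002 0 0" --roll '[0,0]'

```text
clock: 16.68
eef_pos: [0.5243, 0.0466, 0.1194]
tcp_rot: [[-0.131, 0.991, -0.013], [0.991, 0.131, 0.003], [0.005, -0.012, -1.0]]
contact_force: [0.3, -1.8, -1.2]
grip_width: 0.281
```

```bash
cat > sc.py <<'E'
import sys;from h import *
s=manip.read_state();im=manip.read_camera('wrist');cv2.imwrite(f'pics/{sys.argv[2]}.png',im[:,:,::-1])
a=cv2.imread(f'pics/{sys.argv[1]}.png',0);b=cv2.cvtColor(im,cv2.COLOR_RGB2GRAY)
def fit(x0,x1,y0,y1):
    m=np.zeros_like(a);m[y0:y1,x0:x1]=255
    p=cv2.goodFeaturesToTrack(a,60,.01,4,mask=m);q,st,_=cv2.calcOpticalFlowPyrLK(a,b,p,None,winSize=(25,25));k=st[:,0]==1
    A,i=cv2.estimateAffinePartial2D(p[k],q[k],ransacReprojThreshold=1.5);c=np.array([(x0+x1)/2,(y0+y1)/2,1])
    return np.hypot(A[0,0],A[1,0]),A@c-c[:2],int(i.sum())
print('pos',s['eef_pos'],'F',s['contact_force'],'t',s['clock']);print('rear part',fit(218,412,125,283));print('cross wall',fit(215,408,125,148));print('rear rim',fit(218,412,250,284))
E
python3 sc.py w6 w7
```

```text
pos [0.5243 0.0466 0.1194] F [ 0.3429 -1.7901 -1.1663] t 16.675
rear part (np.float64(0.9854939639270187), array([ 0.124 , -1.3604]), 26)
cross wall (np.float64(0.9892619277968281), array([0.4566, 4.3306]), 16)
rear rim (np.float64(0.9863227787655102), array([-0.174 , -2.3963]), 20)
```

Request:
servo_tool --pt "0.002 0 0" --pt "0.001 0 0" --roll '[0,0]'

```text
clock: 16.98
eef_pos: [0.5242, 0.0496, 0.1198]
tcp_rot: [[-0.131, 0.991, -0.012], [0.991, 0.131, 0.003], [0.004, -0.012, -1.0]]
contact_force: [0.2, -5.2, 2.2]
grip_width: 0.284
```

```bash
python3 sc.py w6 w8
```

```text
pos [0.5242 0.0496 0.1198] F [ 0.2461 -5.2305  2.2401] t 16.975
rear part (np.float64(0.9852083525117691), array([ 0.7036, -3.4218]), 15)
cross wall (np.float64(0.966603718983969), array([-0.0347, 11.5237]), 19)
rear rim (np.float64(0.9646006790689672), array([ 0.434 , -4.1711]), 14)
```

Run:
```python
from h import *
a=cv2.imread('pics/w7.png')[100:300,170:450];b=cv2.imread('pics/w8.png')[100:300,170:450]
S=manip.read_camera('scene')[130:290,300:460,::-1];D=manip.read_camera('side')[180:270,230:360,::-1]
t=np.hstack([cv2.resize(x,(392,280)) for x in(a,b)])
o=np.hstack([cv2.resize(S,(320,320),interpolation=2),cv2.resize(D,(462,320),interpolation=2)]);o=np.pad(o,((0,0),(0,2),(0,0)));cv2.imwrite('pics/v8.png',np.vstack([t,o]))
```

```text
(no output)
```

View pics/v8.png

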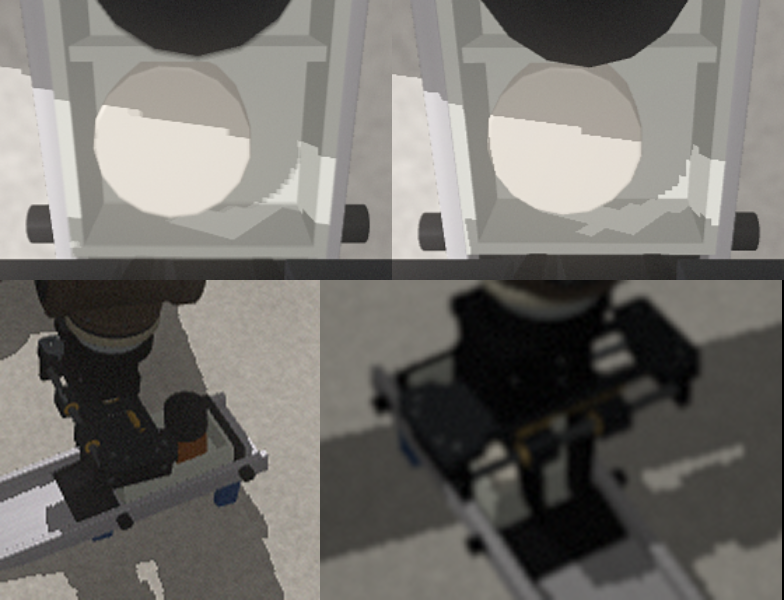

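Run:
```python
from h import *
p=manip.camera_params('wrist');K=p['intrinsics'];H=p['hand_eye']
f=np.array([.540,-.0862,0]);t=np.radians(10);u=np.array([-.129*np.cos(t),.9916*np.cos(t),np.sin(t)]);v=np.array([-.9916,-.129,0]);w=np.cross(u,v)
# rim features rear edge on ramp frame for seated / raised at each picture's pose
def c(pos,R): 
    T=np.eye(4);T[:3,:3]=R;T[:3,3]=pos;return K,T@H
z6=np.load('pics/w6.npz');R=z6['tcp_rot']
for n,pos in(('w6',z6['eef_pos']),('w7',[.5243,.0466,.1194]),('w8',[.5242,.0496,.1198])):
    tip=u@(np.array([pos[0],pos[1],0])-f)/np.cos(t)**2   # slope coordinate under TCP
    for off in(.011,):
        s=tip+off
        for h in(0,.006):
            a,b=[proj(c(pos,R),f+s*u+(.036+h)*w+y*v) for y in(.038,-.038)]
            print(n,'s',round(s,4),'h',h,'width',round(b[0]-a[0],1),'row',a[1],b[1])
```

```text
w6 s 0.1313 h 0 width 173.8 row 291.3868062345137 292.53854060916063
w6 s 0.1313 h 0.006 width 179.8 row 299.07762132355987 300.3155986336804
w7 s 0.1468 h 0 width 174.2 row 291.68952589382826 292.84534495958366
w7 s 0.1468 h 0.006 width 180.2 row 299.40676663010015 300.6493099653341
w8 s 0.1498 h 0 width 174.3 row 291.7982132249959 292.95551358829437
w8 s 0.1498 h 0.006 width 180.3 row 299.5250421373497 300.7692420291956
```

Request:
servo_tool --pt "0.0015 0 0" --pt "0 0 0" --roll '[0,0]'

```text
clock: 17.38
eef_pos: [0.5241, 0.051, 0.1199]
tcp_rot: [[-0.131, 0.991, -0.012], [0.991, 0.131, 0.003], [0.004, -0.011, -1.0]]
contact_force: [0.3, -2.0, 0.9]
grip_width: 0.277
```

```bash
python3 sc.py w8 w9; python3 sc.py w7 w9
```

```text
pos [0.5241 0.051  0.1199] F [ 0.2672 -1.9739  0.9489] t 17.375
rear part (np.float64(1.0013352837835314), array([-0.1559, -0.2464]), 33)
cross wall (np.float64(1.0019286835377552), array([ 0.0991, -0.389 ]), 52)
rear rim (np.float64(1.0023316903810098), array([-0.0156, -0.3213]), 33)
pos [0.5241 0.051  0.1198] F [ 1.1275 -3.0246  1.3841] t 17.425
rear part (np.float64(0.9858706606662032), array([-0.149, -0.361]), 22)
cross wall (np.float64(0.9753663317483667), array([0.9739, 6.178 ]), 24)
rear rim (np.float64(0.9770432961597483), array([ 0.4768, -1.6545]), 11)
```

The jump between w7 and w8, with nothing after it, suggests the rear has dropped. I'll back off and check.

Request:
servo_tool --pt "-0.006 0 0" --pt "-0.012 0 0" --pt "-0.012 0 -0.01" --pt "-0.02 0 -0.03" --pt "0 0 0" --roll '[0,0,0,0,0]'

```text
clock: 18.1
eef_pos: [0.5313, -0.002, 0.1611]
tcp_rot: [[-0.13, 0.991, -0.013], [0.991, 0.131, 0.003], [0.005, -0.013, -1.0]]
contact_force: [-0.2, 0.7, 0.1]
grip_width: 0.282
```

Request:
servo_tool --pt "-0.03 0 -0.03" --pt "-0.01 0 -0.02" --pt "0 0 0" --pt "0 0 0" --roll '[0,0,0,0]'

```text
clock: 18.6
eef_pos: [0.5361, -0.043, 0.2104]
tcp_rot: [[-0.129, 0.991, -0.016], [0.992, 0.129, 0.004], [0.006, -0.015, -1.0]]
contact_force: [1.2, 0.5, -0.3]
grip_width: 0.281
```

```bash
python3 w.py w10
python3 - <<'E'
from h import *
a=cv2.imread('pics/w10.png')[0:290,140:500]
S=manip.read_camera('scene')[150:290,310:450,::-1];D=manip.read_camera('side')[170:270,230:330,::-1]
cv2.imwrite('pics/s10.png',S)
o=np.hstack([cv2.resize(S,(392,392),interpolation=2),cv2.resize(D,(392,392),interpolation=2)])
t=np.pad(a[90:290],((0,0),(0,784-360),(0,0)));cv2.imwrite('pics/v10.png',np.vstack([o,t]))
E
```

```text
pos [ 0.5361 -0.043   0.2104] F [ 1.2276  0.4844 -0.2668]
```

View pics/v10.png

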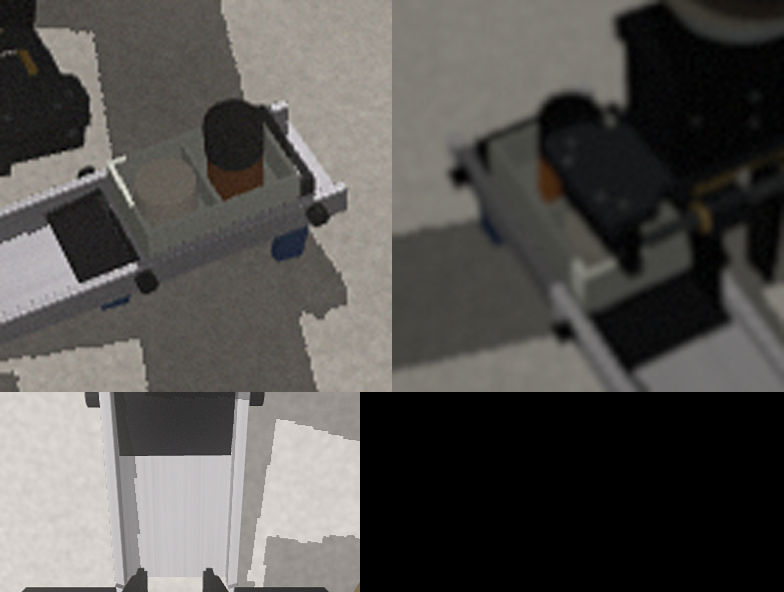

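The crate lies between the rails with the whole black lip visible behind it, the jar upright and the dish in place. Next is a numeric flatness check.

Run:
```python
from h import *
f=np.array([.540,-.0862,0]);t=np.radians(10);u=np.array([-.129*np.cos(t),.9916*np.cos(t),np.sin(t)]);v=np.array([-.9916,-.129,0]);w=np.cross(u,v)
def onr(c,p,h):
    o,d=ray(c,p);P=o+d*((h-w@(o-f))/(w@d));return np.array([u@(P-f),v@(P-f)])
c=cam('scene')
for n,p in(('RL',(110,165)),('RR',(150,252)),('FR',(300,178)),('FL',(262,130))):
    print(n,onr(c,(p[0]/2.8+310-.3,p[1]/2.8+150-.3),.036))
for n,p in(('railR_a',(140,266)),('railR_b',(320,200))):print(n,onr(c,(p[0]/2.8+310-.3,p[1]/2.8+150-.3),.016))
z=np.load('pics/w10.npz');cw=cam('wrist',z);g=cv2.imread('pics/w10.png',0)
print('predict px rear rim seated/raised', [proj(cw,f+.154*u+(.036+h)*w+y*v) for h in(0,.006) for y in(.038,-.038)])
print('rear bottom, lip drop top',proj(cw,f+.154*u),proj(cw,f+.152*u+.006*w))
col=g[0:140,285:340].mean(1);print('col',col[0:140:2].astype(int))
k=np.diff(cv2.GaussianBlur(g[0:140].astype(float),(5,5),0)[:,280:345].mean(1));print('edges rows',[(i,round(k[i],1)) for i in range(2,138) if abs(k[i])>2 and abs(k[i])==abs(k[i-2:i+3]).max()])
for r in(34,38,42,46,50,54):
    e=np.diff(cv2.GaussianBlur(g,(3,3),0)[r].astype(float));print(r,[(i,int(e[i])) for i in range(200,430) if abs(e[i])>6 and abs(e[i])==abs(e[i-2:i+3]).max()])
```

```text
RL [0.1624 0.034 ]
RR [ 0.1567 -0.0534]
FR [ 0.2771 -0.0396]
FL [0.2738 0.0142]
railR_a [ 0.1503 -0.0465]
railR_b [ 0.2881 -0.0489]
predict px rear rim seated/raised [array([253.7471,  84.9078]), array([379.1759,  84.5547]), array([252.0816,  85.2878]), array([380.617,  84.928])]
rear bottom, lip drop top [316.9129  82.8057] [316.8239  86.2638]
col [159 159 159 159 159 158 158 158 158 158 158 158 157 157 157 157 157 157
 156 157 156 155 155 155 155 155 154 153 153 150 146 155 155 155 155 154
 183 203 202 209 137 136 136 142  45  45  45  47  51  52  51  52  51  51
  51  52  52  52  52  53  53  53  53  54  54  54  55  56  56  57]
edges rows [(61, np.float64(2.4)), (71, np.float64(14.4)), (79, np.float64(-21.5)), (86, np.float64(-30.9))]
34 [(245, -16), (249, 22), (256, -15), (263, 18), (368, -16), (374, 16)]
38 [(245, -15), (249, 26), (256, -17), (263, 16), (367, -15), (374, 17)]
42 [(246, -14), (249, 25), (256, -17), (263, 14), (264, 14), (332, -9), (335, 9), (367, -14), (368, -14), (374, 14), (393, 7)]
46 [(246, -16), (250, 21), (256, -14), (257, -14), (264, 16), (329, -10), (332, 10), (367, -17), (373, 14)]
50 [(202, -7), (246, -14), (250, 23), (257, -15), (264, 18), (326, -9), (329, 10), (367, -17), (373, 18), (380, -7), (392, 8)]
54 [(214, -29), (235, 24), (246, -26), (250, 61), (257, -42), (264, 16), (320, -8), (325, 9), (367, -15), (373, 16), (392, 9)]
```

Run:
```python
from h import *
g=cv2.imread('pics/w10.png',0)
for r in(76,80,82,84,86,88):
    print(r,'L',list(g[r,240:272]),'R',list(g[r,360:396]))
f=np.array([.540,-.0862,0]);t=np.radians(10);u=np.array([-.129*np.cos(t),.9916*np.cos(t),np.sin(t)]);v=np.array([-.9916,-.129,0]);w=np.cross(u,v)
z=np.load('pics/w10.npz');cw=cam('wrist',z)
for h,a in((0,0),(.006,.051)):
    for nm,s,hh in(('rear out',0,.036),('rear in',.004,.036),('inner bottom',.004,.004),('cross rear edge',.057,.036),('cross front edge',.061,.036)):
        S=.153+s;H=hh+h-s*a;print(h,nm,[proj(cw,f+S*u+H*w+y*v).round(1) for y in(.038,.034,-.034,-.038)])
```

```text
76 L [np.uint8(204), np.uint8(202), np.uint8(201), np.uint8(198), np.uint8(198), np.uint8(199), np.uint8(197), np.uint8(202), np.uint8(171), np.uint8(120), np.uint8(104), np.uint8(101), np.uint8(163), np.uint8(215), np.uint8(219), np.uint8(219), np.uint8(218), np.uint8(217), np.uint8(218), np.uint8(219), np.uint8(219), np.uint8(218), np.uint8(217), np.uint8(218), np.uint8(218), np.uint8(217), np.uint8(219), np.uint8(218), np.uint8(218), np.uint8(218), np.uint8(218), np.uint8(218)] R [np.uint8(156), np.uint8(155), np.uint8(154), np.uint8(153), np.uint8(157), np.uint8(156), np.uint8(156), np.uint8(153), np.uint8(156), np.uint8(156), np.uint8(155), np.uint8(155), np.uint8(157), np.uint8(156), np.uint8(155), np.uint8(156), np.uint8(155), np.uint8(155), np.uint8(155), np.uint8(148), np.uint8(144), np.uint8(143), np.uint8(141), np.uint8(141), np.uint8(141), np.uint8(138), np.uint8(138), np.uint8(138), np.uint8(139), np.uint8(140), np.uint8(131), np.uint8(146), np.uint8(148), np.uint8(148), np.uint8(147), np.uint8(145)]
80 L [np.uint8(204), np.uint8(203), np.uint8(201), np.uint8(200), np.ui
[... 5406 characters left out ...]
7, -26.6]), array([386.1, -26.7])]
0 cross front edge [array([246. , -34.5]), array([253.4, -34.5]), array([379.2, -35.5]), array([386.7, -35.6])]
0.006 rear out [array([252.2,  87.1]), array([258.9,  87.1]), array([373.7,  86.8]), array([380.5,  86.8])]
0.006 rear in [array([251.8,  79.8]), array([258.5,  79.8]), array([374.1,  79.4]), array([380.9,  79.4])]
0.006 inner bottom [array([259.9,  78.6]), array([265.9,  78.6]), array([367.9,  78.3]), array([373.9,  78.2])]
0.006 cross rear edge [array([245.6, -27. ]), array([253., -27.]), array([379.5, -28. ]), array([387., -28.])]
0.006 cross front edge [array([245. , -35.8]), array([252.5, -35.9]), array([380. , -36.9]), array([387.5, -37. ])]
```

```bash
python3 -c "
from rig import manip
s=manip.read_state();print(s['clock'],s['contact_force']);print(manip.job_done())"
```

```text
18.75 [-0.71946956  0.13262394 -0.28239568]
the job is handed in; nothing more can be done
None
```

I stood the jar in the crate's front pocket and pushed the crate up the ramp and over the lip. I then backed the gripper clear and handed the job in at about 18.8 s. The interface gives no verdict.

**Last checks that passed:**
- **Past the lip:** a strip of bare ramp about 4 mm wide shows between the lip's drop and the crate's rear. I put the rear at about 157 mm up the ramp and the drop at about 152 mm.
- **Lying flat:** the rear rim measured about 126.6 px wide. I expected 126 px if seated and 129 px if still raised.
- **Jar and dish:** both were in their pockets in the last pictures, with the jar upright by eye.
- **Forces:** the highest push I read was about 9 N, against the 22 N limit. I only read the force at the end of each move.

**Checks that disagreed or were weak:**
- **Rim corners in the scene view:** two of the four corners I picked by eye gave impossible sideways positions. I put this down to bad picks and relied on the wrist view.
- **The drop itself:** it showed as a jump in the image between two small pushes, with no clear force signal.
- **Tool tilt:** it drifted up to about 0.03 rad while I carried the jar, which is small next to the 0.12 rad allowed.
- **Bystanders:** I did not measure the bottle, beaker or block again after the push. I saw no contact with them.

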